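Key the spacer and the collar onto the turning spindle

ROBOT

A 6-joint arm with a two-finger parallel gripper is mounted at the origin on the work surface. World frame = base frame: x ahead of the robot, y to its left, z up, the work surface at z = 0. Lengths are in m, angles in rad, forces in N, time in s.
With the tool pointing down it reaches from about 0.225 to 0.875 m from the base axis. Payload 3.4 kg.
Tool frame: the origin (TCP) lies on the centre line of the jaws, within the pads' length; the fingertips stand 19 mm ahead of it and the grasp point (between the pads) is the TCP; z points along the fingers, y is the direction in which the jaws open and shut (so a half turn about z gives the same grasp; the last joint's range is limited). The gripper opens to 85 mm and grips with 20 to 120 N. Pads are 22 mm wide; open, the fingers measure 114 mm over their backs; the gripper's body (76 mm by 85 mm) begins 54 mm behind the grasp point. The pads swing forward as they close: fully open they stand 13 mm farther back than shut.
Start: joints at [1.176, 0.276, 1.505, -0, 1.361, -0.121], TCP at [0.155, 0.554, 0.25] pointing down, gripper open.
Joint ranges: [-2.89, 2.89], [-0.75, 2.08], [0.22, 2.7], [-1.18, 4.32], [0.11, 2.71], [-2.7, 2.7]. Speed limits (rad/s): [2.57, 2.57, 3.14, 3.14, 3.14, 3.14].

INTERFACE

Orientations are given as a unit quaternion [w, x, y, z].
In Python, from rig import monitor, eyes, manip, models gives the robot as it stands.
- The arm moves only by the tool send_rows, never from a script. Its argument "deltas" is a list of rows, each an object with "dp": the shift along the world's x, y, z each as a share of 0.12 m, from -1 to 1, a list of three; "rotation": the turn, a rotation vector about the world's x, y, z each as a share of 0.5 rad, from -1 to 1, a list of three. In form: [{"dp": [dx, dy, dz], "rotation": [rx, ry, rz]}, ...]. A call has 1 to 12 rows; each row is the pose to reach, as a shift and turn from the pose commanded when the call began; what a row does not reach only later rows make up. A row lasts 1/12 s, in which the tool goes at most 41.7 mm and 7.16 degrees, less where a joint would pass 70% of its speed; a pose out of reach is approached as far as the arm can. A call with a number of a shift or a turn outside -1 to 1 is refused whole. A call with a gripper value outside its range is refused whole. "fingers" is the closure, from -1 (fully open) to 1 (shut), set as the call begins (left out, the last holds). The fingers move at their own pace and stop on an object; "grip_force" is the grip in N (left out, the last holds). Time passes only in rows, so rows that repeat a pose let the fingers close. It gives the time, the measured TCP pose, the force and the opening at its end, in the units of the state.
- monitor.get_state(): the state, without advancing time (a new reading comes with each control period).
- eyes.get_image(name): name is "scene" or "top" or "wrist"; returns a dict with "color" (384x512x3 uint8, red, green, blue), "depth" (384x512 float32, m along the optical axis (not along the pixel's ray), 0 where there is no reading), "mtx" (3x3 intrinsics, pixels), "rvec" (rotation vector, rad) and "tvec" (3), from world to camera coordinates, as OpenCV has them. Camera axes: x right, y down, z forward; pixel columns grow to the right and rows downward; lengths in m; the calibration is good to about 2 mm. A picture is of the moment at which its call begins.
- manip.sign_off(): hands the job in, once; it reports no verdict.
Trained networks look in a picture, given as the dict that the camera call returned (one of the last four; its "shot" number tells which), for a name from the list of things; names that differ only in an ending like _2 or _b are one class to them, and where a whole thing is asked for, a point or a joint stands for the part that bears it (a point fixed in the world has none). Each returns a list of dicts, best first, with "score" (0 to 1); they miss things now and then, are a little off and sometimes report something else, mostly with a low value. They report only what shows in the picture. A call takes as long as a camera call. They do not tell look-alikes from the thing itself.
- models.find_in(name, picture): "box" ([left, top, right, bottom] in pixels, round what is visible of it).
The state is a dict: "clock": time; "qpos": joint angles; "qd": joint speeds; "effort": joint torques, N m; "position": TCP position; "ee_rot": TCP orientation; "contact_force": force on the tool from outside, world axes, zero at the start; "moment": the same for the moment, N m; "width": finger opening in m.
Only numpy, scipy, OpenCV 4.12 (cv2) and the standard library are available. Lean on these libraries where they do the work, as an engineer would, in place of code of your own. Each camera call takes 0.05 s, during which the arm holds its last target.

TASK

Set up the turning spindle on the potter's bench: put the wide D-bored spacer on the upright D-shaped post first, down to the shoulder, then the smaller, taller D-bored collar on top of it. Turn each part so that the flat in its bore meets the flat of the post, let it drop fully home, and let go. The look-alike rings with plain round bores are not wanted.

Things in the scene. Friction and masses are not known exactly. Their poses are not given: they have to be found in the camera images.
- spacer_center (a point): Centre (on the bore axis, half-way up) of the spacer: loose cream ring standing upright, 26 mm tall, 110 g. Outside 64 mm round with two parallel flat sides 56 mm apart at its own +y and -y, to grip. D-shaped through bore: radius 16 mm, with a flat at its own +x side, 5.5 mm from the axis. z is up. The look-alike ring has a round bore and no flat sides.
- collar_center (a point): Centre (on the bore axis, half-way up) of the collar: loose, cream, upright, narrower and taller than the spacer: 36 mm tall, 50 mm round with two parallel flat sides 42 mm apart at its own +y and -y, to grip, 80 g. Same D bore: radius 16 mm, flat at its own +x side, 5.5 mm from the axis. z is up. Its look-alike has a round bore and no flat sides.
- post_seat (a point): On the fixed post's axis at the shoulder (dark 50 mm disc), 30 mm above the bench. Post: 80 mm tall from here, D section of radius 14 mm, flat at its own +x side 3 mm off axis; top 28 mm tapers to 0.4 size. z up. 2 mm play when a part's +x agrees with this +x. Home, the spacer's centre is 13 mm and the collar's 44 mm above here. Base plate 116 mm wide, 6 mm thick; a steel bar on it, up to 12 mm high, lies to +x.
Things that resemble listed ones, but are neither listed nor needed, are in the scene too. Leave any black or blue look-alike of the part that bears spacer_center alone.

How it is judged:
By the outcome, as a careful person would: the job done as asked, in the order asked, and still so for the second after the job is handed in, with the robot touching nothing.
It also fails if it takes over 54 s, if anything falls off the work surface, if the arm or the gripper's body presses on something with over 40 N, if the wrist force passes 120 N, or if a joint passes its speed limit or range.

## Working session

There is one attempt and no reset: what is moved stays moved. The work goes in short steps, Python scripts to look and compute and a tool call to move; the robot and the scene stay as the last step left them, time stands still between calls to the robot, and variables do not carry over. Pictures are saved under pics/ and viewed, and the job is handed in when it is done.

Besides the shell and the picture viewer there is one more tool, called as a command line: name --argument value ..., lists and objects as JSON in quotes. send_rows: Moves the arm, as the interface text tells. Its arguments: {"type":"object","properties":{"deltas":{"type":"array","items":{"type":"object","properties":{"dp":{"type":"array","items":{"type":"number"}},"rotation":{"type":"array","items":{"type":"number"}}}}},"fingers":{"type":"number"},"grip_force":{"type":"number"}},"required":["deltas"]}

```bash
ls; mkdir -p pics; cat > h.py <<'E'
import numpy as np, cv2, pickle
from rig import monitor, eyes, manip, models
def shot(n,f):
    p=eyes.get_image(n); cv2.imwrite('pics/'+f+'.png',p['color'][:,:,::-1]); pickle.dump(p,open(f+'.pkl','wb')); return p
def cloud(p):
    d=p['depth']; v,u=np.indices(d.shape); K=p['mtx']
    c=np.stack([(u-K[0,2])*d/K[0,0],(v-K[1,2])*d/K[1,1],d],-1)
    R=cv2.Rodrigues(np.array(p['rvec'],float))[0]
    w=(c-np.array(p['tvec']).ravel())@R
    w[d==0]=np.nan
    return w
E
python3 - <<'E'
from h import *
for n in ['top','scene']:
    p=shot(n,n+'0')
    for k in ['spacer_center','collar_center','post_seat']:
        try: print(n,k,[(np.round(b['box']).tolist(),round(b['score'],2)) for b in models.find_in(k,p)])
        except Exception as e: print(n,k,e)
s=monitor.get_state();print(s)
E
```

```text
pics
top spacer_center [([133.0, 161.0, 154.0, 184.0], 0.84), ([156.0, 191.0, 183.0, 215.0], 0.76), ([167.0, 231.0, 197.0, 256.0], 0.69), ([201.0, 182.0, 225.0, 211.0], 0.58)]
top collar_center [([347.0, 134.0, 367.0, 161.0], 0.52)]
top post_seat [([261.0, 134.0, 305.0, 174.0], 0.9)]
scene spacer_center [([362.0, 176.0, 390.0, 202.0], 0.96), ([289.0, 177.0, 314.0, 203.0], 0.78), ([326.0, 158.0, 348.0, 188.0], 0.76), ([295.0, 139.0, 323.0, 161.0], 0.62)]
scene collar_center [([158.0, 271.0, 179.0, 298.0], 0.84)]
scene post_seat [([227.0, 230.0, 278.0, 278.0], 0.91)]
{'clock': 0.4, 'qpos': array([ 1.17598477e+00,  2.76053297e-01,  1.50507545e+00, -1.71044381e-05,
        1.36068230e+00, -1.21010422e-01]), 'qd': array([ 1.73287870e-03, -2.63155298e-03, -1.18999498e-03,  2.75839599e-04,
       -1.17873123e-03,  5.72432618e-05]), 'effort': array([ 2.86759723e-04, -4.16169012e+01, -2.45743740e+01,  2.14190613e-04,
        3.21614651e-03,  9.75616985e-06]), 'position': array([0.15548007, 0.55354681, 0.25017047]), 'ee_rot': array([-1.97649642e-05,  1.36471574e-01,  9.90643981e-01, -1.07719925e-04]), 'contact_force': array([0.46866408, 0.8637884 , 0.22579274]), 'moment': array([-0.00891331,  0.00406309, -0.0145357 ]), 'width': 0.08543989954497493}
```

```bash
python3 - <<'E'
import cv2
a=cv2.imread('pics/top0.png');b=cv2.imread('pics/scene0.png')
cv2.imwrite('pics/top0c.png',cv2.resize(a[110:290,110:390],None,fx=2.8,fy=2.8,interpolation=cv2.INTER_CUBIC))
cv2.imwrite('pics/scene0c.png',cv2.resize(b[120:310,130:410],None,fx=2.8,fy=2.8,interpolation=cv2.INTER_CUBIC))
E
```

```text
(no output)
```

View pics/top0.png

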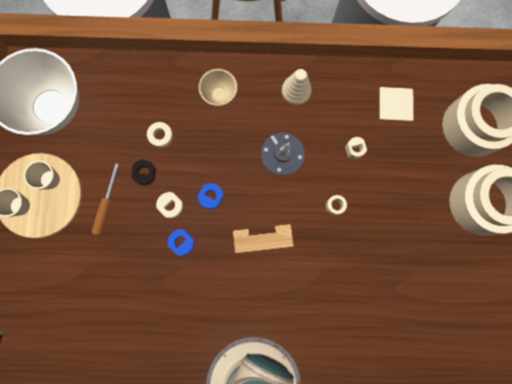

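View pics/top0c.png

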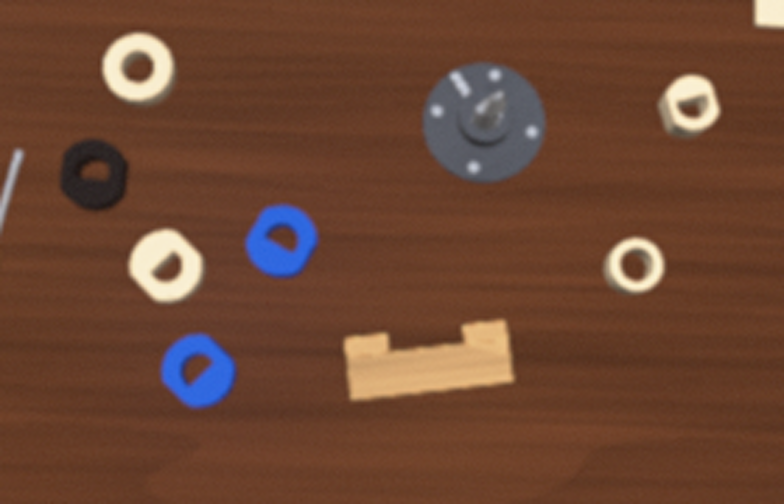

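View pics/scene0c.png

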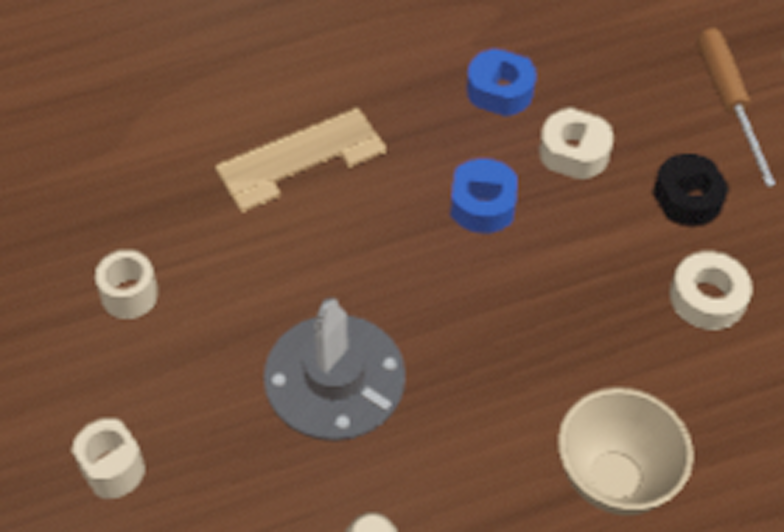

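The top view shows the D-bored cream spacer at about (169,205), the D-bored collar at (356,148), and the post at (284,154) with its bar to the upper left. The black ring at (144,172) and the blue ones at (210,195) and (181,242) stay put, as do the round-bored rings at (159,134) and (336,205).

```bash
python3 - <<'E'
from h import *
p=pickle.load(open('top0.pkl','rb')); w=cloud(p)
print(p['mtx'],p['depth'][205,120])
R=cv2.Rodrigues(np.array(p['rvec'],float))[0]; print(np.round(R,3), -R.T@np.array(p['tvec']).ravel())
for n,(u,v),zt in [('sp',(169,205),.026),('co',(356,148),.036),('roundco',(336,205),.036),('post',(284,154),.03),('blueR',(210,195),.026),('blueL',(181,242),.026),('black',(144,172),.026),('bowl',(218,88),0.03),('cone',(297,88),0.03)]:
    b=w[v-22:v+23,u-22:u+23].reshape(-1,3); b=b[~np.isnan(b[:,0])]
    t=b[(abs(b[:,2]-zt)<.005)]
    c,r=cv2.minEnclosingCircle(t[:,:2].astype(np.float32)*1000); print(n,c,r,len(t),b[:,2].max())
E
```

```text
[[457.27218404   0.         253.87840512]
 [  0.         457.27218404 191.88226269]
 [  0.           0.           1.        ]] 1.1944036
[[ 0.024 -1.     0.015]
 [-0.987 -0.026 -0.156]
 [ 0.156 -0.011 -0.988]] [0.29511833 0.02373332 1.18790124]
sp (441.777587890625, 228.06942749023438) 32.297637939453125 382 0.03251499436907166
co (605.685302734375, -252.61489868164062) 25.555574417114258 190 0.04250788836214543
roundco (452.25335693359375, -199.774658203125) 24.183210372924805 158 0.04368217103649055
post (588.6576538085938, -61.449642181396484) 25.36614418029785 170 0.1136075002974603
blueR (467.9071350097656, 123.55135345458984) 32.150760650634766 372 0.03425642739377627
blueL (347.41265869140625, 194.19578552246094) 32.050533294677734 392 0.03287145579544842
black (509.28350830078125, 279.0036926269531) 60.306156158447266 382 0.03239311353704196
bowl (749.5282592773438, 111.86375427246094) 43.0894775390625 160 0.06113032902588934
cone (765.8781127929688, -96.4394760131836) 34.65034484863281 86 0.11423571682287316
```

send_rows --deltas '[{"dp":[0.25,-0.28,0],"rotation":[0,0,0]},{"dp":[0.5,-0.56,0],"rotation":[0,0,0]},{"dp":[0.75,-0.84,0],"rotation":[0,0,0]},{"dp":[0.9,-1,0],"rotation":[0,0,0]},{"dp":[0.9,-1,0],"rotation":[0,0,0]}]'

```text
clock: 0.82
position: [0.2672, 0.4291, 0.2505]
ee_rot: [0.002, 0.139, 0.99, -0.001]
contact_force: [0.3, 0.1, -0.6]
width: 0.0853
```

send_rows --deltas '[{"dp":[0.2,-0.25,0],"rotation":[0,0,0]},{"dp":[0.4,-0.5,0],"rotation":[0,0,0]},{"dp":[0.6,-0.8,0],"rotation":[0,0,0]},{"dp":[0.75,-1,0],"rotation":[0,0,0]},{"dp":[0.75,-1,0],"rotation":[0,0,0]},{"dp":[0.75,-1,0],"rotation":[0,0,0]}]'

```text
clock: 1.32
position: [0.3542, 0.3129, 0.2505]
ee_rot: [-0.0, 0.138, 0.99, 0.0]
contact_force: [0.3, -0.1, -0.2]
width: 0.0856
```

```bash
python3 - <<'E'
from h import *
s=monitor.get_state();print(s['clock'],s['position'],s['ee_rot'])
p=shot('wrist','w1')
R=cv2.Rodrigues(np.array(p['rvec'],float))[0]; print(np.round(R,3), -R.T@np.array(p['tvec']).ravel(),p['mtx'])
E
```

```text
1.3167 [0.35420276 0.31291931 0.25045684] [-7.40702683e-05  1.38266897e-01  9.90394932e-01  3.71919195e-04]
[[ 0.274  0.962  0.001]
 [ 0.908 -0.259  0.328]
 [ 0.316 -0.089 -0.945]] [0.27339487 0.33689395 0.37269137] [[342.43200916   0.         251.98825708]
 [  0.         342.43200916 188.62101798]
 [  0.           0.           1.        ]]
```

View pics/w1.png

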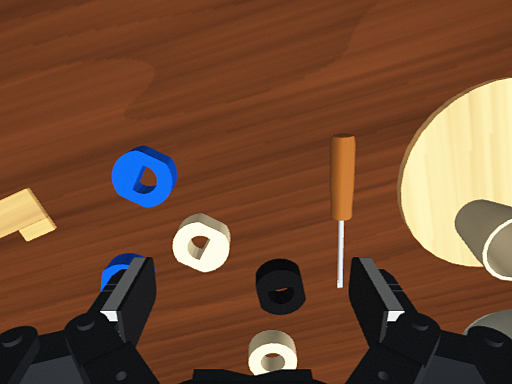

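```bash
cat >> h.py <<'E'
def rect(p,cx,cy,z,half=0.05,n=400):
    # metric top view of plane z: image x-> world x, image y (up) -> world y
    g=np.linspace(-half,half,n); X,Y=np.meshgrid(cx+g,cy-g)
    pts=np.stack([X,Y,np.full_like(X,z)],-1).reshape(-1,3)
    q,_=cv2.projectPoints(pts,np.array(p['rvec'],float),np.array(p['tvec'],float),p['mtx'],None)
    q=q.reshape(n,n,2).astype(np.float32)
    return cv2.remap(p['color'],q[...,0],q[...,1],cv2.INTER_CUBIC)
E
python3 - <<'E'
from h import *
p=pickle.load(open('w1.pkl','rb')); t=pickle.load(open('top0.pkl','rb'))
a=rect(p,.442,.228,.026); b=rect(t,.442,.228,.026)
c=rect(t,.606,-.2526,.036); d=rect(t,.5886,-.0614,.03,.07)
im=np.vstack([np.hstack([a,b]),np.hstack([c,d])])
cv2.imwrite('pics/r1.png',cv2.resize(im,(600,600))[:,:,::-1])
E
```

```text
(no output)
```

View pics/r1.png

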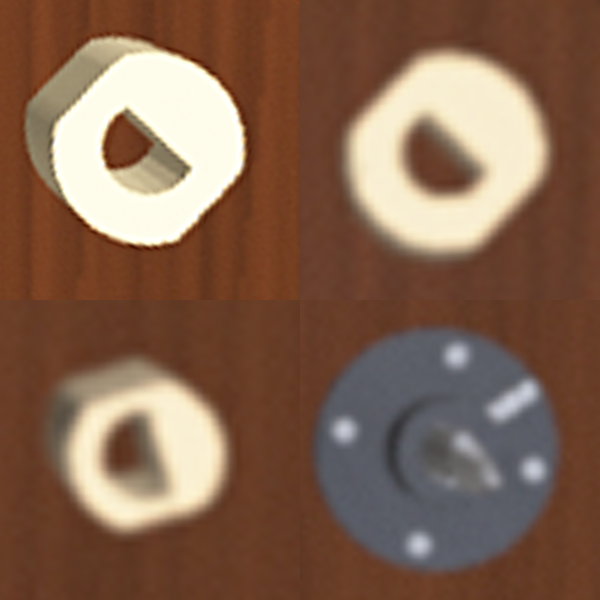

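```bash
cat >> h.py <<'E'
from scipy.optimize import minimize
def fit(p,cx,cy,z,rout,fy,th0,thr=None,half=0.05,n=400,name=None):
    a=rect(p,cx,cy,z,half,n).astype(float); b=a.min(2)
    if thr is None: thr=200
    b=np.clip((b-thr+30)/60,0,1)
    g=np.linspace(-half,half,n); X,Y=np.meshgrid(g,-g)
    def model(q):
        c,s=np.cos(q[2]),np.sin(q[2]); dx=X-q[0]/1e3;dy=Y-q[1]/1e3
        x=c*dx+s*dy; y=-s*dx+c*dy; r=np.hypot(x,y)
        out=np.maximum(r-rout,abs(y)-fy); bore=np.maximum(r-.016,x-.0055)
        return 1/(1+np.exp(np.clip(np.maximum(out,-bore)/.0004,-50,50)))
    best=None
    for t in th0:
        r=minimize(lambda q:np.mean((model(q)-b)**2),[0,0,t],method='Nelder-Mead',options=dict(initial_simplex=[[0,0,t],[4,0,t],[0,4,t],[0,0,t+.2]],xatol=1e-3,fatol=1e-8))
        if best is None or r.fun<best.fun: best=r
    q=best.x
    if name: cv2.imwrite('pics/'+name+'.png',np.hstack([a,np.repeat(model(q)[...,None]*255,3,2),np.repeat(b[...,None]*255,3,2)])[::2,::2,::-1])
    return cx+q[0]/1e3,cy+q[1]/1e3,np.degrees(q[2]),best.fun
E
python3 - <<'E'
from h import *
p=pickle.load(open('w1.pkl','rb')); t=pickle.load(open('top0.pkl','rb'))
T=np.radians([0,30,60])
print(fit(p,.442,.228,.026,.032,.028,T,name='f1'))
print(fit(t,.442,.228,.026,.032,.028,T,name='f2'))
print(fit(t,.606,-.2526,.036,.025,.021,T,name='f3'))
im=np.vstack([cv2.imread('pics/f%d.png'%i) for i in (1,2,3)]);cv2.imwrite('pics/f.png',im)
E
```

```text
(np.float64(0.4415017514563438), np.float64(0.22861901456985315), np.float64(46.513196043591144), np.float64(0.004336442470337564))
(np.float64(0.44092424022337734), np.float64(0.2270663068080582), np.float64(46.32448686369984), np.float64(0.06315464374015532))
(np.float64(0.6047138379410266), np.float64(-0.2539852658493097), np.float64(16.668182673373042), np.float64(0.03868100539496753))[ WARN:0@1.782] global loadsave.cpp:1063 imwrite_ Unsupported depth image for selected encoder is fallbacked to CV_8U.
```

View pics/f.png

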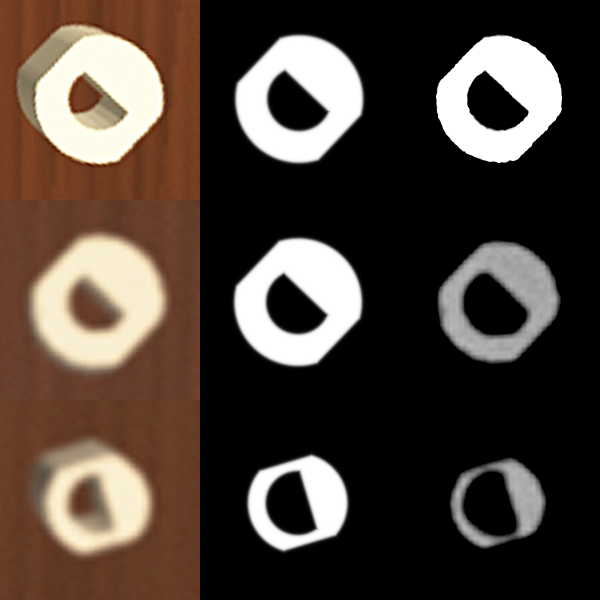

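```bash
python3 - <<'E'
from h import *
p=pickle.load(open('w1.pkl','rb')); w=cloud(p)
P=np.array([.3542,.3129,.2505]); n=np.array([.13827,.9904,0])
R=2*np.outer(n,n)-np.eye(3); l=(w-P)@R   # tool coords
for nm,sl in [('L',np.s_[250:340,95:160]),('R',np.s_[250:340,345:415])]:
    q=l[sl].reshape(-1,3); q=q[(q[:,2]<.06)&(q[:,2]>-.06)]
    print(nm,np.nanmax(q[:,2]),np.percentile(q[:,2],[50,90,99]),np.percentile(q[:,1],[0,5,50,95,100]),np.percentile(q[:,0],[0,100]))
    k=q[q[:,2]>np.percentile(q[:,2],95)]; print(np.round(k[:5],4))
E
```

```text
L 0.007724869431778469 [-0.01840565 -0.00092336  0.00582267] [-0.0557416  -0.05310424 -0.04223027 -0.04139265 -0.03602839] [-0.01190143  0.01291639]
[[ 0.0106 -0.048   0.0033]
 [ 0.0106 -0.0476  0.0033]
 [ 0.0103 -0.0473  0.0036]
 [ 0.01   -0.0471  0.0042]
 [ 0.0107 -0.0463  0.003 ]]
R 0.0078099238492297385 [-0.0194882  -0.00133355  0.00557576] [0.03840387 0.04325655 0.04438127 0.05515512 0.05766037] [-0.01187672  0.01379357]
[[0.0093 0.0435 0.0054]
 [0.0095 0.0438 0.0049]
 [0.0103 0.0438 0.0036]
 [0.0102 0.0443 0.0038]
 [0.01   0.0448 0.004 ]]
```

send_rows --deltas '[{"dp":[0.18,-0.18,0],"rotation":[0,0,0.24]},{"dp":[0.36,-0.35,0],"rotation":[0,0,0.48]},{"dp":[0.55,-0.53,0],"rotation":[0,0,0.72]},{"dp":[0.728,-0.703,0],"rotation":[0,0,0.96]},{"dp":[0.728,-0.703,0],"rotation":[0,0,1.0]}]'

```text
clock: 1.78
position: [0.4441, 0.2281, 0.2503]
ee_rot: [0.001, -0.114, 0.993, -0.001]
contact_force: [0.2, 0.5, 0.4]
width: 0.0851
```

send_rows --deltas '[{"dp":[0,0,-0.12],"rotation":[0,0,0.24]},{"dp":[0,0,-0.25],"rotation":[0,0,0.48]},{"dp":[0,0,-0.4],"rotation":[0,0,0.72]},{"dp":[0,0,-0.5],"rotation":[0,0,0.96]},{"dp":[0,0,-0.6],"rotation":[0,0,1.0]}]'

```text
clock: 2.2
position: [0.4395, 0.2311, 0.1774]
ee_rot: [-0.001, -0.358, 0.934, 0.001]
contact_force: [-0.2, 0.2, -1.2]
width: 0.0851
```

send_rows --deltas '[{"dp":[0,0,-0.2],"rotation":[0,0,0.18]},{"dp":[0,0,-0.3],"rotation":[0,0,0.18]},{"dp":[0,0,-0.3],"rotation":[0,0,0.18]},{"dp":[0,0,-0.3],"rotation":[0,0,0.18]},{"dp":[0,0,-0.3],"rotation":[0,0,0.18]}]'

```text
clock: 2.62
position: [0.441, 0.2305, 0.1431]
ee_rot: [0.001, -0.397, 0.918, 0.0]
contact_force: [0.6, -0.1, 0.5]
width: 0.0853
```

```bash
cat >> h.py <<'E'
def st():
    s=monitor.get_state(); q=s['ee_rot']
    from scipy.spatial.transform import Rotation as Ro
    M=Ro.from_quat([q[1],q[2],q[3],q[0]]).as_matrix()
    print('t',round(s['clock'],2),'p',np.round(s['position'],4),'yaw',round(np.degrees(np.arctan2(M[1,1],M[0,1])),2),'z',np.round(M[:,2],4),'w',round(s['width'],4),'F',np.round(s['contact_force'],1),'M',np.round(s['moment'],2),'j6',round(s['qpos'][5],2))
    return s
E
python3 - <<'E'
from h import *
st()
p=shot('wrist','w2')
print(fit(p,.442,.228,.026,.032,.028,np.radians([40]),name='f4'))
E
```

```text
t 2.62 p [0.441  0.2305 0.1431] yaw 136.82 z [ 1.2e-03  9.0e-04 -1.0e+00] w 0.0853 F [ 0.6 -0.1  0.5] M [ 0.02 -0.02  0.04] j6 -2.05
(np.float64(0.4418970236413365), np.float64(0.22752909884007097), np.float64(46.60472459821353), np.float64(0.004187030665696352))[ WARN:0@1.140] global loadsave.cpp:1063 imwrite_ Unsupported depth image for selected encoder is fallbacked to CV_8U.
```

View pics/w2.png

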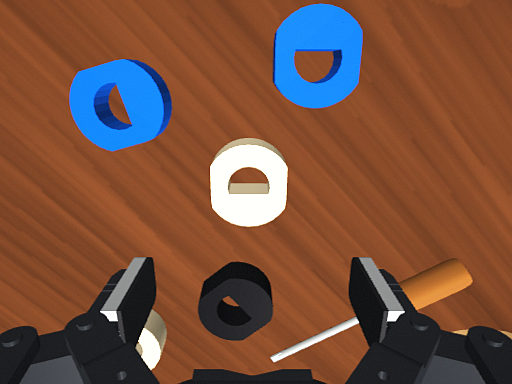

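View pics/f4.png

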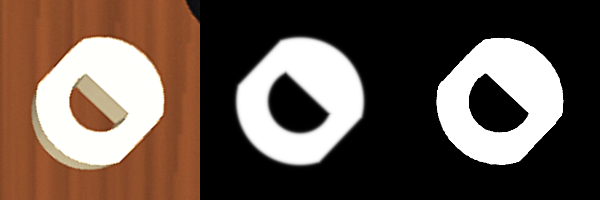

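```bash
python3 - <<'E'
from h import *
st(); eyes.get_image('wrist'); st(); eyes.get_image('wrist'); st()
E
```

```text
t 2.67 p [0.4413 0.2304 0.1434] yaw 136.8 z [ 0.0019  0.0011 -1.    ] w 0.0853 F [ 0.4 -0.1 -0. ] M [-0.01  0.01  0.04] j6 -2.05
t 2.72 p [0.4415 0.2301 0.1435] yaw 136.79 z [ 0.0022  0.0011 -1.    ] w 0.0853 F [ 0.1 -0.2 -0.2] M [-0.04 -0.   -0.01] j6 -2.05
t 2.77 p [0.4414 0.2299 0.1434] yaw 136.78 z [ 0.0021  0.001  -1.    ] w 0.0853 F [ 0.2  0.4 -0.9] M [-0.02 -0.08  0.01] j6 -2.05
```

send_rows --deltas '[{"dp":[0.003,-0.017,-0.2],"rotation":[0,0,0]},{"dp":[0.003,-0.017,-0.4],"rotation":[0,0,0]},{"dp":[0.003,-0.017,-0.6],"rotation":[0,0,0]},{"dp":[0.003,-0.017,-0.75],"rotation":[0,0,0]},{"dp":[0.003,-0.017,-0.87],"rotation":[0,0,0]},{"dp":[0.003,-0.017,-0.95],"rotation":[0,0,0]},{"dp":[0.003,-0.017,-0.96],"rotation":[0,0,0]},{"dp":[0.003,-0.017,-0.96],"rotation":[0,0,0]},{"dp":[0.003,-0.017,-0.96],"rotation":[0,0,0]}]'

```text
clock: 3.52
position: [0.4421, 0.2275, 0.028]
ee_rot: [0.001, -0.397, 0.918, -0.0]
contact_force: [0.3, 0.6, -0.4]
width: 0.0851
```

send_rows --deltas '[{"dp":[0,0,0],"rotation":[0,0,0]},{"dp":[0,0,0],"rotation":[0,0,0]},{"dp":[0,0,0],"rotation":[0,0,0]},{"dp":[0,0,0],"rotation":[0,0,0]},{"dp":[0,0,0],"rotation":[0,0,0]},{"dp":[0,0,0],"rotation":[0,0,0]},{"dp":[0,0,0],"rotation":[0,0,0]},{"dp":[0,0,0],"rotation":[0,0,0]},{"dp":[0,0,0],"rotation":[0,0,0]},{"dp":[0,0,0],"rotation":[0,0,0]}]' --fingers 1 --grip_force 40

```text
clock: 4.35
position: [0.4419, 0.2274, 0.0281]
ee_rot: [0.001, -0.397, 0.918, -0.0]
contact_force: [-0.6, -0.1, 5.9]
width: 0.0553
```

```bash
python3 - <<'E'
from h import *
st(); shot('wrist','w3')
E
```

```text
t 4.35 p [0.4419 0.2274 0.0281] yaw 136.77 z [ 1.8e-03  7.0e-04 -1.0e+00] w 0.0553 F [-0.6 -0.1  5.9] M [-0.04  0.11  0.04] j6 -2.05
```

View pics/w3.png

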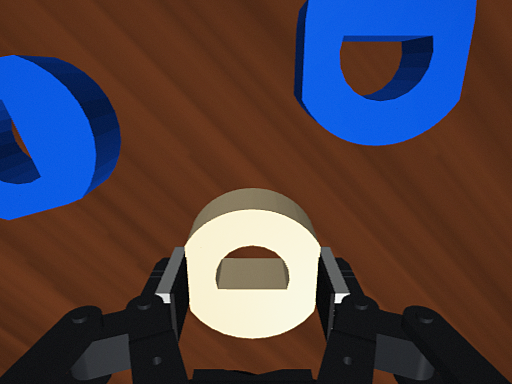

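```bash
python3 - <<'E'
from h import *
p=pickle.load(open('w3.pkl','rb'))
print(fit(p,.442,.228,.026,.032,.028,np.radians([40]),name='f5'))
E
```

```text
(np.float64(0.44166299041462526), np.float64(0.2273275913057928), np.float64(46.71047933193808), np.float64(0.02180032534333704))[ WARN:0@1.064] global loadsave.cpp:1063 imwrite_ Unsupported depth image for selected encoder is fallbacked to CV_8U.
```

View pics/f5.png

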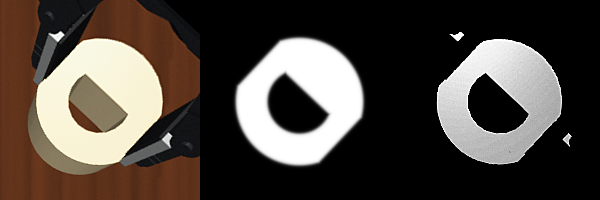

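send_rows --deltas '[{"dp":[0,0,0.1],"rotation":[0,0,0]},{"dp":[0,0,0.3],"rotation":[0,0,0]},{"dp":[0,0,0.6],"rotation":[0,0,0]},{"dp":[0,0,0.8],"rotation":[0,0,0]},{"dp":[0,0,1.0],"rotation":[0,0,0]}]'

```text
clock: 4.82
position: [0.4411, 0.2272, 0.1487]
ee_rot: [0.0, -0.397, 0.918, 0.0]
contact_force: [-1.0, -0.4, -1.0]
width: 0.0549
```

send_rows --deltas '[{"dp":[0.1,-0.1,0.3],"rotation":[0,0,0]},{"dp":[0.3,-0.35,0.6],"rotation":[0,0,0]},{"dp":[0.5,-0.6,0.8],"rotation":[0,0,0]},{"dp":[0.7,-0.8,0.8],"rotation":[0,0,0]},{"dp":[0.87,-0.95,0.8],"rotation":[0,0,0]}]'

```text
clock: 5.23
position: [0.548, 0.1112, 0.2463]
ee_rot: [0.003, -0.397, 0.918, -0.002]
contact_force: [0.7, 0.5, -0.3]
width: 0.0545
```

send_rows --deltas '[{"dp":[0.2,-0.2,0],"rotation":[0,0,0]},{"dp":[0.4,-0.45,0],"rotation":[0,0,0]},{"dp":[0.6,-0.65,0],"rotation":[0,0,0]},{"dp":[0.8,-0.9,0],"rotation":[0,0,0]},{"dp":[0.87,-0.95,0],"rotation":[0,0,0]},{"dp":[0.87,-0.95,0],"rotation":[0,0,0]},{"dp":[0.87,-0.95,0],"rotation":[0,0,0]}]'

```text
clock: 5.82
position: [0.6496, -0.0009, 0.2422]
ee_rot: [-0.001, -0.396, 0.918, 0.001]
contact_force: [-0.4, 0.2, -0.9]
width: 0.055
```

```bash
python3 - <<'E'
from h import *
st(); p=shot('wrist','w4')
a=rect(p,.5886,-.0614,.006,.07); b=rect(p,.5886,-.0614,.03,.07);c=rect(p,.5886,-.0614,.082,.07,)
cv2.imwrite('pics/r4.png',np.hstack([a,b,c])[::2,::2,::-1])
E
```

```text
t 5.82 p [ 0.6496 -0.0009  0.2422] yaw 136.7 z [-0.0023  0.001  -1.    ] w 0.055 F [-0.4  0.2 -0.9] M [ 0.02  0.03 -0.01] j6 -2.49
```

View pics/w4.png

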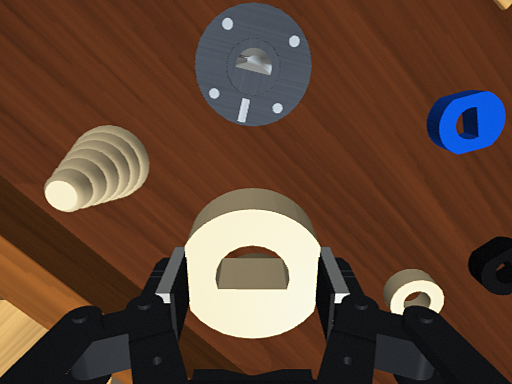

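View pics/r4.png

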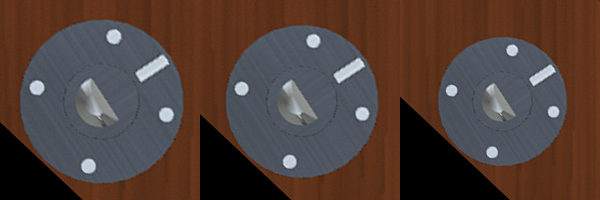

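```bash
cat > post.py <<'E'
from h import *
def postfit(p,c0=(.5886,-.0614)):
    h=.075;n=600
    def px2w(q): return np.array([c0[0]-h+q[0]*2*h/(n-1), c0[1]+h-q[1]*2*h/(n-1)])
    a=rect(p,*c0,.006,h,n); hsv=cv2.cvtColor(a,cv2.COLOR_RGB2HSV)
    m=((a[...,2].astype(int)>=a[...,0].astype(int)-12)&(a.max(2)>30)).astype(np.uint8)
    m=cv2.morphologyEx(m,cv2.MORPH_CLOSE,np.ones((25,25)))
    cs,_=cv2.findContours(m,cv2.RETR_EXTERNAL,cv2.CHAIN_APPROX_NONE)
    k=max(cs,key=cv2.contourArea); e=cv2.fitEllipse(k)
    c=px2w(e[0]); print('plate',c,np.array(e[1])*h/n)
    b=rect(p,*c0,.012,h,n)
    w=((b.min(2)>170)).astype(np.uint8)
    cs,_=cv2.findContours(w,cv2.RETR_EXTERNAL,cv2.CHAIN_APPROX_NONE)
    for k in cs:
        if cv2.contourArea(k)<100: continue
        r=cv2.minAreaRect(k); q=px2w(r[0]); d=q-c
        pts=k.reshape(-1,2).astype(float); v=cv2.fitLine(k,cv2.DIST_L2,0,.01,.01).ravel()
        print(np.round(q,4),'dir',np.degrees(np.arctan2(d[1],d[0])),'r',np.hypot(*d),'size',np.array(r[1])*2*h/n,'line',np.degrees(np.arctan2(-v[1],v[0])))
    return c
E
python3 - <<'E'
from post import *
postfit(pickle.load(open('w4.pkl','rb')))
postfit(pickle.load(open('top0.pkl','rb')))
E
```

```text
plate [ 0.58962761 -0.06231084] [0.05701824 0.05706138]
[ 0.5806 -0.1067] dir -101.50581858454841 r 0.04532554139830024 size [0.00925 0.00925] line 60.561707
[ 0.6344 -0.0713] dir -11.33562067951179 r 0.0456900547130748 size [0.009   0.00925] line -31.812635
[ 0.5859 -0.0694] dir -117.91950095403969 r 0.008034273774204436 size [0.00661693 0.00347389] line -68.75345
[ 0.5451 -0.0527] dir 167.82031783810268 r 0.045563224209882354 size [0.00901561 0.00919239] line 13.557255
[ 0.5796 -0.0506] dir 130.4927318582373 r 0.015461017462898808 size [0.00411096 0.0077792 ] line 44.61303
[ 0.6246 -0.0392] dir 33.48970773976954 r 0.041934441897121026 size [0.00766969 0.02327551] line 32.593567
[ 0.5981 -0.0176] dir 79.25586911926153 r 0.04553208130010142 size [0.00925 0.00925] line -46.04334
plate [ 0.5879833  -0.06294168] [0.05697976 0.05724099]
[ 0.5785 -0.1078] dir -101.91420704788591 r 0.04583554357913099 size [0.00636396 0.00618718] line -58.291237
[ 0.633 -0.072] dir -11.417359126061086 r 0.04597559394853688 size [0.00671751 0.00671751] line -57.33074
[ 0.6003 -0.0596] dir 15.061294836115502 r 0.012775086657147517 size [0.00380132 0.00234787] line -31.058914
[ 0.543  -0.0533] dir 167.8490670929279 r 0.045989590146364195 size [0.0065  0.00625] line -84.176094
[ 0.6235 -0.0394] dir 33.54285634309962 r 0.04259934846823953 size [0.00712253 0.02234752] line 34.558014
[ 0.5962 -0.0177] dir 79.65952884647378 r 0.045986395746709235 size [0.0065 0.0065] line 51.187565
```

send_rows --deltas '[{"dp":[-0.15,-0.15,0],"rotation":[0,0,-0.2]},{"dp":[-0.35,-0.35,0],"rotation":[0,0,-0.4]},{"dp":[-0.5,-0.51,-0.1],"rotation":[0,0,-0.461]},{"dp":[-0.5,-0.51,-0.3],"rotation":[0,0,-0.461]},{"dp":[-0.5,-0.51,-0.5],"rotation":[0,0,-0.461]},{"dp":[-0.5,-0.51,-0.68],"rotation":[0,0,-0.461]},{"dp":[-0.5,-0.51,-0.75],"rotation":[0,0,-0.461]},{"dp":[-0.5,-0.51,-0.75],"rotation":[0,0,-0.461]},{"dp":[-0.5,-0.51,-0.75],"rotation":[0,0,-0.461]},{"dp":[-0.5,-0.51,-0.75],"rotation":[0,0,-0.461]}]'

```text
clock: 6.7
position: [0.5909, -0.0615, 0.1547]
ee_rot: [0.001, -0.289, 0.957, -0.001]
contact_force: [-0.2, 0.7, -1.0]
width: 0.0551
```

```bash
python3 - <<'E'
from h import *
st(); p=shot('wrist','w5'); s=shot('scene','s5')
cv2.imwrite('pics/s5c.png',cv2.resize(s['color'][150:300,180:330],None,fx=4,fy=4)[:,:,::-1]); st()
E
```

```text
t 6.7 p [ 0.5909 -0.0615  0.1547] yaw 123.61 z [ 2.7e-03 -4.0e-04 -1.0e+00] w 0.0551 F [-0.2  0.7 -1. ] M [ 0.01 -0.03 -0.04] j6 -2.38
t 6.8 p [ 0.591  -0.0618  0.1548] yaw 123.59 z [ 3.e-03 -6.e-04 -1.e+00] w 0.0552 F [-0.3  0.4 -0.7] M [ 0.03 -0.01  0.02] j6 -2.38
```

View pics/w5.png

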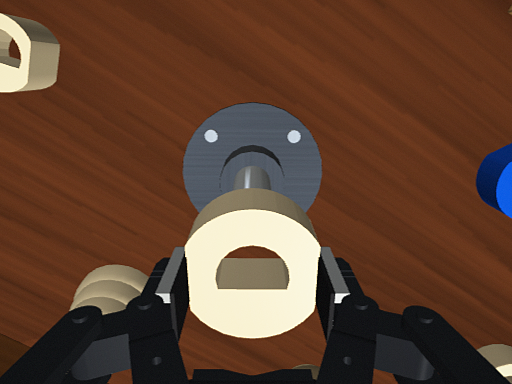

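View pics/s5c.png

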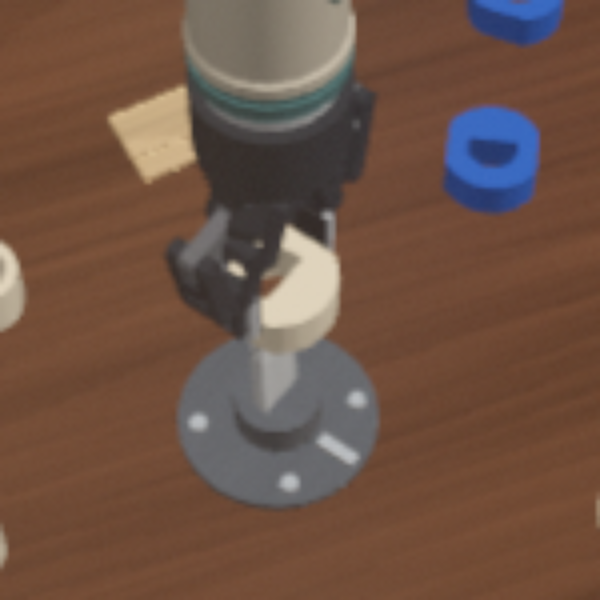

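```bash
python3 - <<'E'
from post import *
p=pickle.load(open('w5.pkl','rb'))
postfit(p,(.56,-.08))
E
```

```text
plate [ 0.5796053 -0.0678252] [0.04489693 0.06066337]
[ 0.5797 -0.1074] dir -89.92408430765207 r 0.03959553775939186 size [0.0095 0.009 ] line -76.77669
[ 0.5964 -0.0628] dir 16.6274169057461 r 0.017540770721855507 size [0.00226363 0.00824831] line 30.210793
[ 0.5443 -0.0535] dir 157.8256735530692 r 0.03807221345359186 size [0.00925 0.0095 ] line -67.91156
[ 0.6186 -0.0359] dir 39.28571991424762 r 0.05037785723557654 size [0.06175 0.03275] line -73.15975
```

send_rows --deltas '[{"dp":[-0.017,-0.006,0],"rotation":[0,0,0]},{"dp":[-0.017,-0.006,-0.08],"rotation":[0,0,0]},{"dp":[-0.017,-0.006,-0.16],"rotation":[0,0,0]},{"dp":[-0.017,-0.006,-0.24],"rotation":[0,0,0]},{"dp":[-0.017,-0.006,-0.3],"rotation":[0,0,0]},{"dp":[-0.017,-0.006,-0.36],"rotation":[0,0,0]},{"dp":[-0.017,-0.006,-0.36],"rotation":[0,0,0]}]'

```text
clock: 7.38
position: [0.5872, -0.0627, 0.1077]
ee_rot: [-0.001, -0.289, 0.957, 0.001]
contact_force: [-0.0, 0.3, -0.7]
width: 0.0551
```

```bash
python3 - <<'E'
from h import *
st()
E
```

```text
t 7.38 p [ 0.5872 -0.0627  0.1077] yaw 123.56 z [-2.9e-03  4.0e-04 -1.0e+00] w 0.0551 F [-0.   0.3 -0.7] M [ 0.01 -0.01  0.03] j6 -2.38
```

send_rows --deltas '[{"dp":[0.008,0,0],"rotation":[0,0,0]},{"dp":[0.008,0,-0.05],"rotation":[0,0,0]},{"dp":[0.008,0,-0.1],"rotation":[0,0,0]},{"dp":[0.008,0,-0.15],"rotation":[0,0,0]},{"dp":[0.008,0,-0.2],"rotation":[0,0,0]},{"dp":[0.008,0,-0.2],"rotation":[0,0,0]}]'

```text
clock: 7.88
position: [0.5878, -0.0625, 0.0844]
ee_rot: [-0.001, -0.289, 0.957, 0.001]
contact_force: [1.2, -0.3, -1.6]
width: 0.0549
```

send_rows --deltas '[{"dp":[0.008,0,-0.05],"rotation":[0,0,0]},{"dp":[0.008,0,-0.1],"rotation":[0,0,0]},{"dp":[0.008,0,-0.15],"rotation":[0,0,0]},{"dp":[0.008,0,-0.19],"rotation":[0,0,0]},{"dp":[0.008,0,-0.19],"rotation":[0,0,0]}]'

```text
clock: 8.3
position: [0.589, -0.0625, 0.0618]
ee_rot: [-0.001, -0.289, 0.957, 0.001]
contact_force: [-0.0, 0.2, -1.3]
width: 0.0551
```

```bash
python3 - <<'E'
from h import *
st(); p=shot('wrist','w6')
E
```

```text
t 8.3 p [ 0.589  -0.0625  0.0618] yaw 123.56 z [-2.5e-03  6.0e-04 -1.0e+00] w 0.0551 F [-0.   0.2 -1.3] M [0.01 0.07 0.05] j6 -2.38
```

View pics/w6.png

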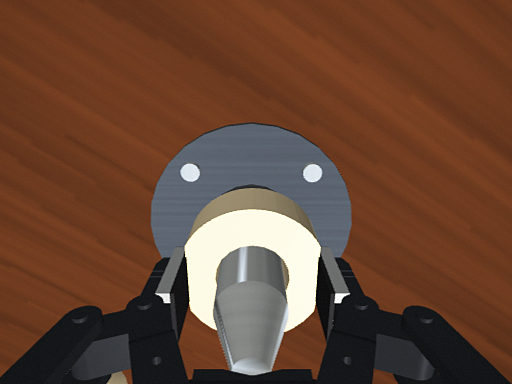

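send_rows --deltas '[{"dp":[0,0,-0.015],"rotation":[0,0,0]},{"dp":[0,0,-0.015],"rotation":[0,0,0]}]'

```text
clock: 8.52
position: [0.59, -0.0627, 0.0613]
ee_rot: [0.0, -0.289, 0.957, 0.0]
contact_force: [-0.9, -1.1, -0.9]
width: 0.0551
```

send_rows --deltas '[{"dp":[0,0,0],"rotation":[0,0,0]},{"dp":[0,0,0],"rotation":[0,0,0]},{"dp":[0,0,0],"rotation":[0,0,0]},{"dp":[0,0,0],"rotation":[0,0,0]},{"dp":[0,0,0],"rotation":[0,0,0]},{"dp":[0,0,0],"rotation":[0,0,0]},{"dp":[0,0,0],"rotation":[0,0,0]}]' --fingers -1

```text
clock: 9.1
position: [0.5899, -0.0627, 0.0614]
ee_rot: [0.0, -0.289, 0.957, 0.0]
contact_force: [-0.3, 0.1, 0.4]
width: 0.0848
```

send_rows --deltas '[{"dp":[0,0,0.2],"rotation":[0,0,0]},{"dp":[0,0,0.5],"rotation":[0,0,0]},{"dp":[0,0,0.8],"rotation":[0,0,0]},{"dp":[0,0,1.0],"rotation":[0,0,0]},{"dp":[0,0,1.0],"rotation":[0,0,0]}]'

```text
clock: 9.52
position: [0.5934, -0.0634, 0.1875]
ee_rot: [0.005, -0.289, 0.957, -0.003]
contact_force: [0.0, 0.2, -0.4]
width: 0.0854
```

```bash
python3 - <<'E'
from h import *
st(); p=shot('wrist','w7')
w=cloud(p).reshape(-1,3)
t=w[(np.hypot(w[:,0]-.589,w[:,1]+.0625)<.031)&(np.hypot(w[:,0]-.589,w[:,1]+.0625)>.018)&(p['color'].min(2).ravel()>190)]
print(np.percentile(t[:,2],[5,25,50,75,95]),len(t))
A=np.c_[t[:,:2]-[.589,-.0625],np.ones(len(t))]; print('plane',np.linalg.lstsq(A,t[:,2],rcond=None)[0])
E
```

```text
t 9.52 p [ 0.5934 -0.0634  0.1875] yaw 123.56 z [ 0.0116 -0.0025 -0.9999] w 0.0854 F [ 0.   0.2 -0.4] M [-0.01 -0.02  0.01] j6 -2.38
[0.05346642 0.05418879 0.05464308 0.05505998 0.05565551] 2793
plane [-0.00164176  0.00334975  0.05468394]
```

View pics/w7.png

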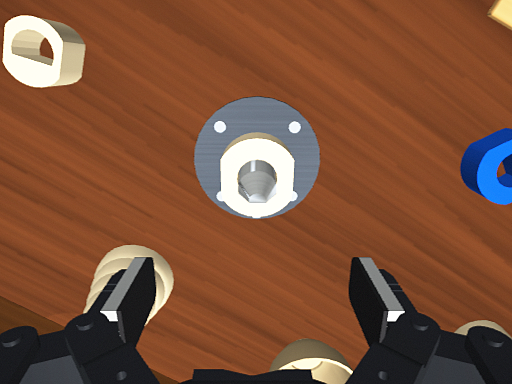

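send_rows --deltas '[{"dp":[0.02,-0.25,0],"rotation":[0,0,-0.2]},{"dp":[0.04,-0.5,0],"rotation":[0,0,-0.4]},{"dp":[0.06,-0.75,0],"rotation":[0,0,-0.589]},{"dp":[0.06,-0.95,0],"rotation":[0,0,-0.589]}]'

```text
clock: 9.9
position: [0.5966, -0.1783, 0.1797]
ee_rot: [-0.001, -0.144, 0.99, 0.0]
contact_force: [-0.3, -0.3, -0.0]
width: 0.0851
```

send_rows --deltas '[{"dp":[0.03,-0.25,0],"rotation":[0,0,0]},{"dp":[0.06,-0.45,0],"rotation":[0,0,0]},{"dp":[0.06,-0.63,0],"rotation":[0,0,0]},{"dp":[0.06,-0.63,0],"rotation":[0,0,0]},{"dp":[0.06,-0.63,0],"rotation":[0,0,0]},{"dp":[0.06,-0.63,0],"rotation":[0,0,0]},{"dp":[0.06,-0.63,0],"rotation":[0,0,0]}]'

```text
clock: 10.48
position: [0.6038, -0.251, 0.1805]
ee_rot: [-0.001, -0.145, 0.989, 0.001]
contact_force: [0.2, -0.0, 0.4]
width: 0.0852
```

```bash
python3 - <<'E'
from h import *
st(); p=shot('wrist','w8')
print(fit(p,.605,-.253,.036,.025,.021,np.radians([10,25]),name='f8'))
a=cv2.imread('pics/w8.png');b=cv2.imread('pics/f8.png');cv2.imwrite('pics/w8b.png',np.vstack([cv2.resize(a,(600,450))[:390],b]))
E
```

```text
t 10.48 p [ 0.6038 -0.251   0.1805] yaw 106.73 z [-0.0015  0.0014 -1.    ] w 0.0852 F [ 0.2 -0.   0.4] M [0.02 0.02 0.01] j6 -2.36
(np.float64(0.6055524051642527), np.float64(-0.2538239476475985), np.float64(16.483220223518373), np.float64(0.010048456933676878))[ WARN:0@2.068] global loadsave.cpp:1063 imwrite_ Unsupported depth image for selected encoder is fallbacked to CV_8U.
```

View pics/w8b.png

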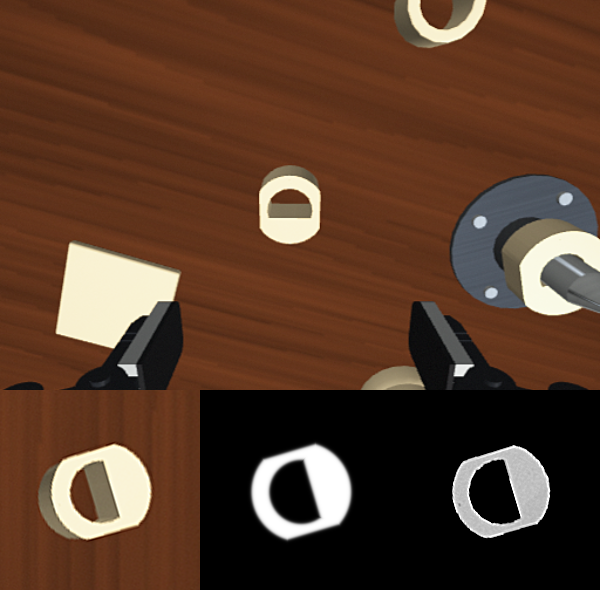

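send_rows --deltas '[{"dp":[0.014,-0.023,-0.2],"rotation":[0,0,-0.008]},{"dp":[0.014,-0.023,-0.45],"rotation":[0,0,-0.008]},{"dp":[0.014,-0.023,-0.6],"rotation":[0,0,-0.008]},{"dp":[0.014,-0.023,-0.6],"rotation":[0,0,-0.008]},{"dp":[0.014,-0.023,-0.6],"rotation":[0,0,-0.008]},{"dp":[0.014,-0.023,-0.6],"rotation":[0,0,-0.008]}]'

```text
clock: 11.03
position: [0.6069, -0.2549, 0.1107]
ee_rot: [0.001, -0.144, 0.99, -0.001]
contact_force: [0.1, -0.2, 0.4]
width: 0.0855
```

```bash
python3 - <<'E'
from h import *
st(); p=shot('wrist','w9')
print(fit(p,.605,-.253,.036,.025,.021,np.radians([16]),name='f9'))
E
```

```text
t 11.03 p [ 0.6069 -0.2549  0.1107] yaw 106.5 z [ 1.9e-03 -9.0e-04 -1.0e+00] w 0.0855 F [ 0.1 -0.2  0.4] M [-0.02  0.04  0.01] j6 -2.36
(np.float64(0.6054545011675048), np.float64(-0.25390494509741557), np.float64(15.999694337694212), np.float64(0.010341430923696592))[ WARN:0@2.277] global loadsave.cpp:1063 imwrite_ Unsupported depth image for selected encoder is fallbacked to CV_8U.
```

View pics/f9.png

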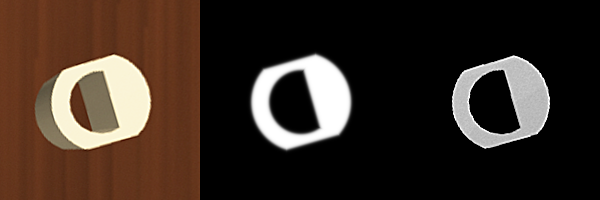

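send_rows --deltas '[{"dp":[-0.008,0.005,-0.2],"rotation":[0,0,0]},{"dp":[-0.008,0.005,-0.4],"rotation":[0,0,0]},{"dp":[-0.008,0.005,-0.55],"rotation":[0,0,0]},{"dp":[-0.008,0.005,-0.65],"rotation":[0,0,0]},{"dp":[-0.008,0.005,-0.7],"rotation":[0,0,0]},{"dp":[-0.008,0.005,-0.7],"rotation":[0,0,0]},{"dp":[-0.008,0.005,-0.7],"rotation":[0,0,0]},{"dp":[-0.008,0.005,-0.7],"rotation":[0,0,0]}]'

```text
clock: 11.75
position: [0.6061, -0.255, 0.0268]
ee_rot: [0.001, -0.143, 0.99, -0.001]
contact_force: [-0.4, -0.4, 0.4]
width: 0.0851
```

send_rows --deltas '[{"dp":[0,0,0],"rotation":[0,0,0]},{"dp":[0,0,0],"rotation":[0,0,0]},{"dp":[0,0,0],"rotation":[0,0,0]},{"dp":[0,0,0],"rotation":[0,0,0]},{"dp":[0,0,0],"rotation":[0,0,0]},{"dp":[0,0,0],"rotation":[0,0,0]},{"dp":[0,0,0],"rotation":[0,0,0]},{"dp":[0,0,0],"rotation":[0,0,0]},{"dp":[0,0,0],"rotation":[0,0,0]},{"dp":[0,0,0],"rotation":[0,0,0]},{"dp":[0,0,0],"rotation":[0,0,0]}]' --fingers 1 --grip_force 40

```text
clock: 12.67
position: [0.6054, -0.2547, 0.026]
ee_rot: [0.0, -0.143, 0.99, -0.0]
contact_force: [-0.5, 0.4, 5.4]
width: 0.0416
```

```bash
python3 - <<'E'
from h import *
st(); p=shot('wrist','w10')
print(fit(p,.605,-.253,.036,.025,.021,np.radians([16]),name='f10'))
a=cv2.imread('pics/w10.png');b=cv2.imread('pics/f10.png');cv2.imwrite('pics/w10b.png',np.vstack([cv2.resize(a,(600,450))[:400],b]))
E
```

```text
t 12.67 p [ 0.6054 -0.2547  0.026 ] yaw 106.45 z [ 1.1e-03 -5.0e-04 -1.0e+00] w 0.0416 F [-0.5  0.4  5.4] M [ 0.04  0.06 -0.02] j6 -2.36
(np.float64(0.6051917243122905), np.float64(-0.254071338546674), np.float64(16.45851133940854), np.float64(0.008004621394386848))[ WARN:0@2.284] global loadsave.cpp:1063 imwrite_ Unsupported depth image for selected encoder is fallbacked to CV_8U.
```

View pics/w10b.png

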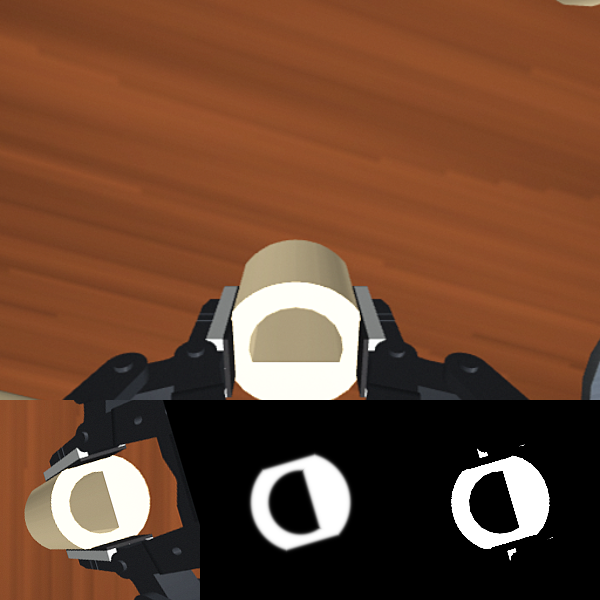

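send_rows --deltas '[{"dp":[0,0,0.1],"rotation":[0,0,0]},{"dp":[0,0,0.35],"rotation":[0,0,0]},{"dp":[0,0,0.65],"rotation":[0,0,0]},{"dp":[0,0,0.9],"rotation":[0,0,0]},{"dp":[0,0,1.0],"rotation":[0,0,0]}]'

```text
clock: 13.13
position: [0.6068, -0.2553, 0.1503]
ee_rot: [0.003, -0.143, 0.99, -0.002]
contact_force: [0.8, -0.6, -0.4]
width: 0.041
```

send_rows --deltas '[{"dp":[0,0.1,0.2],"rotation":[0,0,0.1]},{"dp":[-0.02,0.3,0.3],"rotation":[0,0,0.3]},{"dp":[-0.04,0.55,0.3],"rotation":[0,0,0.5]},{"dp":[-0.07,0.8,0.3],"rotation":[0,0,0.595]}]'

```text
clock: 13.47
position: [0.5968, -0.1581, 0.1826]
ee_rot: [0.001, -0.289, 0.957, -0.0]
contact_force: [-0.1, 0.8, -1.4]
width: 0.0414
```

send_rows --deltas '[{"dp":[-0.03,0.25,0],"rotation":[0,0,0]},{"dp":[-0.06,0.5,0],"rotation":[0,0,0]},{"dp":[-0.065,0.7,0],"rotation":[0,0,0]},{"dp":[-0.065,0.8,0],"rotation":[0,0,0]},{"dp":[-0.065,0.8,0],"rotation":[0,0,0]},{"dp":[-0.065,0.8,0],"rotation":[0,0,0]},{"dp":[-0.065,0.8,0],"rotation":[0,0,0]},{"dp":[-0.065,0.8,0],"rotation":[0,0,0]}]'

```text
clock: 14.13
position: [0.5891, -0.064, 0.1812]
ee_rot: [-0.0, -0.288, 0.958, -0.0]
contact_force: [0.7, -0.6, -1.1]
width: 0.0414
```

```bash
python3 - <<'E'
from h import *
from post import *
st(); p=shot('wrist','w11'); postfit(p,(.56,-.08)); st()
E
```

```text
t 14.13 p [ 0.5891 -0.064   0.1812] yaw 123.42 z [-1.e-04 -7.e-04 -1.e+00] w 0.0414 F [ 0.7 -0.6 -1.1] M [-0.06  0.01  0.01] j6 -2.38
plate [ 0.58684032 -0.06258167] [0.05214653 0.05493103]
[ 0.5797 -0.1074] dir -99.10063252704859 r 0.04541065578029547 size [0.0095 0.009 ] line 59.95033
[ 0.5951 -0.0632] dir -4.175197470833038 r 0.008260116366692154 size [0.00252534 0.00852303] line 28.8439
[ 0.5444 -0.0535] dir 167.97535468437349 r 0.043396352696347625 size [0.00927184 0.00944354] line -17.171251
[ 0.596  -0.0567] dir 32.77989318056788 r 0.010836324792952068 size [0.07387923 0.06094977] line -60.55487
t 14.18 p [ 0.589  -0.064   0.1812] yaw 123.41 z [-2.e-04 -4.e-04 -1.e+00] w 0.0412 F [-0.   0.7 -0.5] M [-0.03  0.04  0.07] j6 -2.38
```

View pics/w11.png

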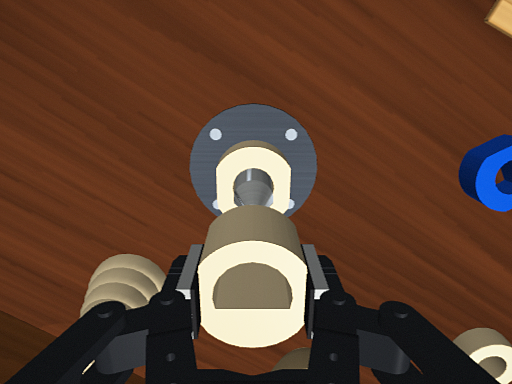

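send_rows --deltas '[{"dp":[0.002,0.01,-0.15],"rotation":[0,0,0]},{"dp":[0.002,0.01,-0.3],"rotation":[0,0,0]},{"dp":[0.002,0.01,-0.38],"rotation":[0,0,0]},{"dp":[0.002,0.01,-0.44],"rotation":[0,0,0]},{"dp":[0.002,0.01,-0.48],"rotation":[0,0,0]},{"dp":[0.002,0.01,-0.52],"rotation":[0,0,0]},{"dp":[0.002,0.01,-0.52],"rotation":[0,0,0]},{"dp":[0.002,0.01,-0.52],"rotation":[0,0,0]}]'

```text
clock: 14.85
position: [0.5893, -0.0614, 0.1192]
ee_rot: [0.0, -0.288, 0.958, -0.0]
contact_force: [-0.2, 0.0, -0.6]
width: 0.041
```

Free so far; nudging −1.2 mm in y and lowering to about 1.5 mm above home.

send_rows --deltas '[{"dp":[0,-0.01,-0.05],"rotation":[0,0,0]},{"dp":[0,-0.01,-0.1],"rotation":[0,0,0]},{"dp":[0,-0.01,-0.15],"rotation":[0,0,0]},{"dp":[0,-0.01,-0.2],"rotation":[0,0,0]},{"dp":[0,-0.01,-0.2],"rotation":[0,0,0]}]'

```text
clock: 15.27
position: [0.588, -0.0622, 0.0933]
ee_rot: [-0.001, -0.288, 0.958, 0.001]
contact_force: [-0.2, 0.5, -1.4]
width: 0.0411
```

send_rows --deltas '[{"dp":[0,0,-0.04],"rotation":[0,0,0]},{"dp":[0,0,-0.07],"rotation":[0,0,0]},{"dp":[0,0,-0.095],"rotation":[0,0,0]},{"dp":[0,0,-0.095],"rotation":[0,0,0]},{"dp":[0,0,-0.095],"rotation":[0,0,0]}]'

```text
clock: 15.68
position: [0.5889, -0.0624, 0.0833]
ee_rot: [-0.0, -0.288, 0.958, 0.0]
contact_force: [-0.1, -0.5, -1.4]
width: 0.0409
```

```bash
python3 - <<'E'
from h import *
st(); p=shot('wrist','w12')
E
```

```text
t 15.68 p [ 0.5889 -0.0624  0.0833] yaw 123.5 z [-5.e-04  2.e-04 -1.e+00] w 0.0409 F [-0.1 -0.5 -1.4] M [-0.01 -0.    0.02] j6 -2.38
```

View pics/w12.png

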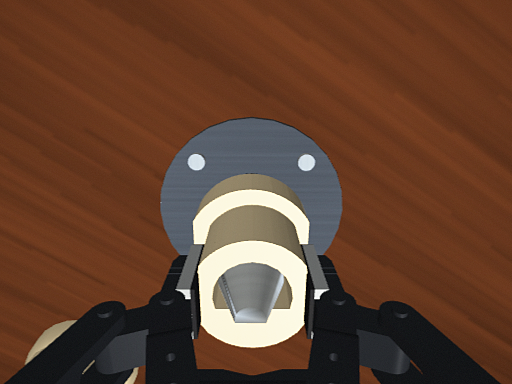

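Wrist view: the collar is around the post at about (253,295), directly above the spacer, with the post standing in the bore. Releasing, then backing straight up.

send_rows --deltas '[{"dp":[0,0,0],"rotation":[0,0,0]},{"dp":[0,0,0],"rotation":[0,0,0]},{"dp":[0,0,0],"rotation":[0,0,0]},{"dp":[0,0,0],"rotation":[0,0,0]},{"dp":[0,0,0],"rotation":[0,0,0]},{"dp":[0,0,0],"rotation":[0,0,0]},{"dp":[0,0,0],"rotation":[0,0,0]},{"dp":[0,0,0],"rotation":[0,0,0]}]' --fingers -1

```text
clock: 16.4
position: [0.589, -0.0625, 0.0835]
ee_rot: [-0.0, -0.288, 0.958, 0.0]
contact_force: [1.1, 0.1, 0.6]
width: 0.0852
```

send_rows --deltas '[{"dp":[0,0,0.15],"rotation":[0,0,0]},{"dp":[0,0,0.4],"rotation":[0,0,0]},{"dp":[0,0,0.7],"rotation":[0,0,0]},{"dp":[0,0,1.0],"rotation":[0,0,0]},{"dp":[0,0,1.0],"rotation":[0,0,0]},{"dp":[0,0,1.0],"rotation":[0,0,0]}]'

```text
clock: 16.9
position: [0.5905, -0.0628, 0.2063]
ee_rot: [0.003, -0.288, 0.958, -0.001]
contact_force: [-0.2, -0.5, -0.3]
width: 0.0851
```

```bash
python3 - <<'E'
from h import *
st(); p=shot('wrist','w13'); s=shot('scene','s13')
w=cloud(p).reshape(-1,3); r=np.hypot(w[:,0]-.589,w[:,1]+.0625); br=p['color'].min(2).ravel()>190
for lo,hi,za,zb in [(.017,.025,.07,.13),(.026,.033,.04,.07)]:
    t=w[(r>lo)&(r<hi)&br&(w[:,2]>za)&(w[:,2]<zb)]; print(np.percentile(t[:,2],[5,50,95]),len(t))
    A=np.c_[t[:,:2]-[.589,-.0625],np.ones(len(t))]; print('plane',np.linalg.lstsq(A,t[:,2],rcond=None)[0])
print(fit(p,.589,-.0625,.092,.025,.021,np.radians([33]),name='f13'))
cv2.imwrite('pics/s13c.png',np.hstack([cv2.resize(p['color'][60:360,130:400],(400,444)),cv2.resize(s['color'][180:300,200:308],(400,444))])[:,:,::-1])
E
```

```text
t 16.9 p [ 0.5905 -0.0628  0.2063] yaw 123.5 z [ 0.0059 -0.0013 -1.    ] w 0.0851 F [-0.2 -0.5 -0.3] M [ 0.02 -0.03 -0.07] j6 -2.38
[0.08957496 0.09061427 0.09168812] 1502
plane [0.00023991 0.00873601 0.09056728]
[0.05338285 0.05455548 0.05573012] 744
plane [ 0.00348001 -0.00113753  0.05458717]
(np.float64(0.5895280692982691), np.float64(-0.061809337245209525), np.float64(33.45154874625028), np.float64(0.0702534169368316))[ WARN:0@1.739] global loadsave.cpp:1063 imwrite_ Unsupported depth image for selected encoder is fallbacked to CV_8U.
```

View pics/s13c.png

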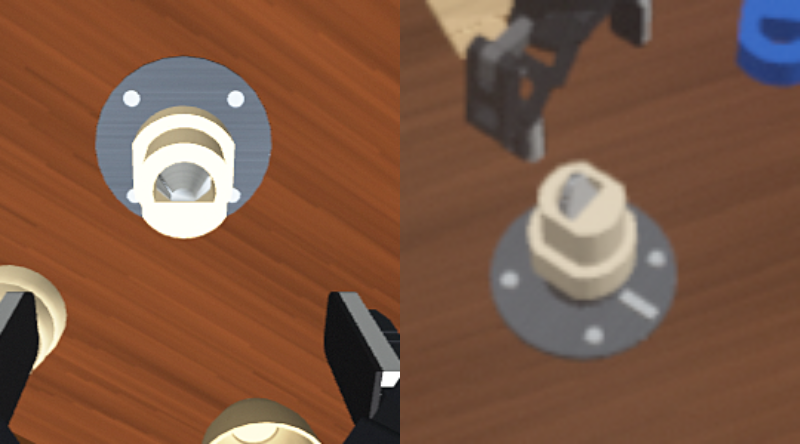

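Both views show the spacer on the shoulder, with the collar flush and level on top of it. The measured tops are .0546 and .0906 m; nominal is .056 and .092, and both read 1.4 mm low, which is a common bias. The gripper is clear of both parts.

```bash
python3 - <<'E'
from h import *
print(manip.sign_off())
E
```

```text
the job is handed in; nothing more can be done
None
```

The spindle is set up: the D-bored spacer went on first, then the D-bored collar on top. I turned both to the post's flat (about 33.5°), lowered each to a few millimetres or less above home and released it to drop, then raised the gripper clear. I handed the job in at about 17 s; sign-off gives no verdict.

Last checks, from depth images after letting go:
- **Seating:** both parts are level. The spacer's top read 54.6 mm (nominal 56) and the collar's 90.6 mm (nominal 92). Both are 1.4 mm low, which fits the camera's roughly 2 mm calibration. The 36 mm between them matches the collar sitting flush on the spacer.
- **Angle:** the collar fitted at 33.45°. I did not fit the spacer's angle again after release, but the pictures show it aligned.
- **Forces:** the readings I took while lowering the parts onto the post stayed below about 2 N, and about 6 N when gripping.
- **Look-alikes:** I didn't touch the black, blue or round-bored rings.

The only disagreement was between cameras: the top and wrist views put the post axis about 2 mm apart. I used the wrist view, and both parts went on with no noticeable contact force.

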